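# Rehang the lift-off incubator door

## Task

The cleaned door of the small bench incubator stands in the white draining rack. Lift it out and, holding it wide open in front of the incubator, lower it so that both hinge barrels go onto the two hinge pins together and sit fully home; feel your way on gently, without forcing, banging or dropping it onto the hinges. Then swing it gently shut against the seal, let go, and leave everything else as it stands.

Things in the scene. Friction and masses are not known exactly. Their poses are not given: they have to be found in the camera images.
- incubator: White bench incubator, 240 deep, 230 wide, 262 high, fixed, open chamber, door off. Origin: centre of its underside. Front face at its x = -120, looking along -x; z up. At the front's +y edge a steel hinge strip carries two round-ended brackets, 14 wide, 8 thick, standing 21 to 25 off the front, seats (tops) 64 and 182 above the bench; on each an upright pin, diameter 9, 16 long, tip chamfered 0.5.
- hinge_line (a point): Nominal place of the lower pin's foot on its seat: incubator x = -136, y = 101, z = 64. Only nominal: the strip is screwed on through slots, so both pins stand together up to 2 off it in x and 5.5 in y (upright, one exactly above the other, heights exact): feel for them. The lower barrel cannot pass the upper bracket: bring the door in level from the front, barrels just above the pin tips, then lower.
- seal (a point): Centre of the front of the black seal (3 thick) round the chamber; the shut door's inner face lies on it. Axes as the incubator's. Above it a control fascia juts 20 out of the front, z 238 to 262 over the bench, incubator y -115 to +72. It overhangs the shut door, 6 above its top: so the door can be lowered onto the pins only while open 80 to 110 degrees, and shuts only when fully home.
- door_center (a point): Centre of the loose door, half-way up. White frame with a glass pane, 22 thick (x), 172 wide (y), 190 high (z up), 0.4 to 0.6 kg, centre of mass within 8. Outer face -x, hinge barrels on the +y edge. Its solid top rail, 36 high, is bare on both faces: grip it across the 22 from above. It starts upright in either slot of the rack, 1.5 play on each side, lower edge 12 above the bench.
- door_handle (a point): Middle of the upright steel bar handle on the door's outer face, 75 long, bar axis 35 off the face, 46 along x in front of the door's centre, 71 towards -y, 5 above it. Hung, the door turns freely and stays where left. Shut, its axes are the incubator's and this point is at x = -180 there; open 90 degrees, its yaw is the incubator's minus 90 degrees (handle side swung to the front).
- barrel_low (a point): Mouth (lower end, on the axis) of the lower hinge barrel: upright steel tube, outside 16, bore 10.5 right through, 28 long. 101 along the door's +y from its centre and 73 below it. Fully home it sits on the lower bracket, 64 above the bench.
- barrel_up (a point): The same for the upper barrel: 101 along the door's +y from its centre, 45 above it; 118 above the lower one. Fully home its mouth is 182 above the bench. Pressed with more than a few newtons on the pin tips, the door slowly pivots in a gripper's pads and goes out of square.
- rack: White plastic draining rack, fixed: two bars 250 long along its x with upright pegs (tips 66 above the bench) forming two slots at x = +50 and x = -50; things in the slots stand across it, along its y. Origin on the bench under its middle.
- shelf_pan: Perforated aluminium shelf pan, 180 wide, 160 high, 22 thick, standing on edge in the rack's other slot; no barrels or handle. Origin: middle of its lower edge. To be left there.
- microplate: White 96-well plate, 86 x 128 x 13, lying flat between the rack and the incubator. Origin at the centre of its underside. To be left alone.
- multipipette: Eight-channel pipette lying flat, about 250 long, 92 wide at its head, 24 thick. Origin at the centre of its underside. To be left alone.
- tip_box: Box of pipette tips, 87 x 124 x 80. Origin at the centre of its underside. To be left alone.
- wash_bottle: White bottle, diameter 68, 160 high. Origin at the centre of its underside. To be left alone.
- reagent: Small amber bottle, diameter 54, 110 high. Origin at the centre of its underside. To be left alone.
Things that resemble listed ones, but are neither listed nor needed, are in the scene too. Of the things that look like the part that bears door_center, the larger one is meant.

How it is judged:
By the outcome, as a careful person would: the job done as asked, in the order asked, and still so for the second after the job is handed in, with the robot touching nothing.
It also fails if it takes over 72 s, if anything falls off the work surface, if the arm or the gripper's body presses on something with over 40 N, if the wrist force passes 120 N, or if a joint passes its speed limit or range.

## Robot

A 6-joint arm with a two-finger parallel gripper is mounted at the origin on the work surface. World frame = base frame: x ahead of the robot, y to its left, z up, the work surface at z = 0. Lengths are in m, angles in rad, forces in N, time in s.
With the tool pointing down it reaches from about 0.325 to 0.925 m from the base axis. Payload 3.1 kg.
Tool frame: the origin (TCP) lies midway between the tips of the shut fingers; the grasp point (between the pads) lies 19 mm behind it; z points along the fingers, y is the line along which they close (so a half turn about z gives the same grasp; the last joint's range is limited). The gripper opens to 85 mm and grips with 20 to 120 N. Pads are 22 mm wide; open, the fingers measure 114 mm over their backs; the gripper's body (76 mm by 85 mm) begins 54 mm behind the grasp point. The pads swing forward as they close: fully open they stand 13 mm farther back than shut.
Start: joints at [1.134, 0.217, 1.613, -0, 1.311, -0.112], TCP at [0.199, 0.592, 0.231] pointing down, gripper open.
Joint ranges: [-2.75, 2.75], [-0.78, 2.1], [0.31, 2.55], [-1.13, 4.27], [0.13, 2.63], [-2.58, 2.58]. Speed limits (rad/s): [2.79, 2.79, 3.14, 3.14, 3.14, 3.14].

## Interface

Orientations are given as [roll, pitch, yaw] about the fixed x, y, z axes, in that order (R = Rz(yaw) Ry(pitch) Rx(roll)).
In Python, from rig import bot gives the robot as it stands. Calls block until the motion is done:
- bot.goto(position, orientation): joint-space move of the TCP to a pose.
- bot.line_to(position, rate=0.15, rot=None, force_limit=None): straight line of the TCP; rot=None keeps the orientation; rate is the mean speed in m/s. With force_limit (N) it stops when the force on the tool has changed by that much, and returns True; else False.
- bot.move_j(angles): joint-space move.
- bot.move_gripper(opening): opening from 0.0 (shut) to 1.0 (fully open); the grip force is fixed at half the most; returns when the fingers have stopped.
- bot.dwell(seconds).
- bot.solve_ik(position, orientation): joint angles nearest the present ones, or None.
- bot.snapshot(name): name is "scene" or "top" or "wrist"; returns a dict with "color" (384x512x3 uint8, blue, green, red), "z_map" (384x512 float32, m along the optical axis (not along the pixel's ray), 0 where there is no reading), "camera_matrix" (3x3 intrinsics, pixels), "rvec" (rotation vector, rad) and "tvec" (3), from world to camera coordinates, as OpenCV has them; the wrist camera has in their place "hand_eye" (4x4, takes a point from camera to tool coordinates, whose origin is the TCP and whose axes are the flange's). Camera axes: x right, y down, z forward; pixel columns grow to the right and rows downward; lengths in m; the calibration is good to about 2 mm. A picture is of the moment at which its call begins: read the wrist's pose just before it.
A pose or a line that the arm cannot do raises bot.MotionError and nothing moves.
- bot.sign_off(): hands the job in; it is judged then, once.
Readings, each from a call of its own:
- bot.read_clock(): time.
- bot.read_qpos(): joint angles.
- bot.read_qvel(): joint speeds.
- bot.read_effort(): joint torques, N m.
- bot.read_position(): TCP position.
- bot.read_tcp_rot(): TCP orientation.
- bot.read_contact_force(): force on the tool from outside, world axes, zero at the start.
- bot.read_moment(): the same for the moment, N m.
- bot.read_width(): opening from 0.0 (shut) to 1.0 (fully open).
- bot.read_finger_force(): force on a finger pad.
Only numpy, scipy, OpenCV 4.12 (cv2) and the standard library are available. Lean on these libraries where they do the work, as an engineer would, in place of code of your own. Each camera call takes 0.05 s, during which the arm holds its last target. There are 200 camera calls.

## Working session

There is one attempt and no reset: what is moved stays moved. The work goes in short steps, each a Python script; the robot and the scene stay as the last script left them, time stands still between calls to the robot, and variables do not carry over. Pictures are saved under pics/ and viewed, at most 10 in all, crops included, and the job is handed in when it is done.

```bash
ls; mkdir -p pics; cat > h.py <<'E'
import numpy as np, cv2, pickle
from rig import bot
def cloud(s):
    K=s["camera_matrix"]; z=s["z_map"]; v,u=np.mgrid[:384,:512]
    P=np.stack([(u-K[0,2])/K[0,0]*z,(v-K[1,2])/K[1,1]*z,z],-1)
    R=cv2.Rodrigues(np.array(s["rvec"],float))[0]; t=np.array(s["tvec"],float).ravel()
    W=(P-t)@R; W[z==0]=np.nan
    return W
E
python3 - <<'E'
from h import *
a=bot.snapshot("scene"); b=bot.snapshot("top")
pickle.dump((a,b),open("ab.pkl","wb"))
cv2.imwrite("pics/scene.png",cv2.resize(a["color"],(800,600))); cv2.imwrite("pics/top.png",cv2.resize(b["color"],(800,600)))
print(bot.read_clock())
for s in(a,b):
    R=cv2.Rodrigues(np.array(s["rvec"],float))[0];print(-R.T@np.ravel(s["tvec"]),R[2],s["camera_matrix"][0])
E
```

```text
pics
0.1
[ 1.06865512 -0.92259311  1.05527459] [-0.38585186  0.64170956 -0.66281761] [466.47300477   0.         250.64824671]
[ 0.34906672 -0.02714326  1.37226367] [ 0.13218332  0.0160966  -0.99109458] [487.35819841   0.         250.4107214 ]
```

View pics/scene.png

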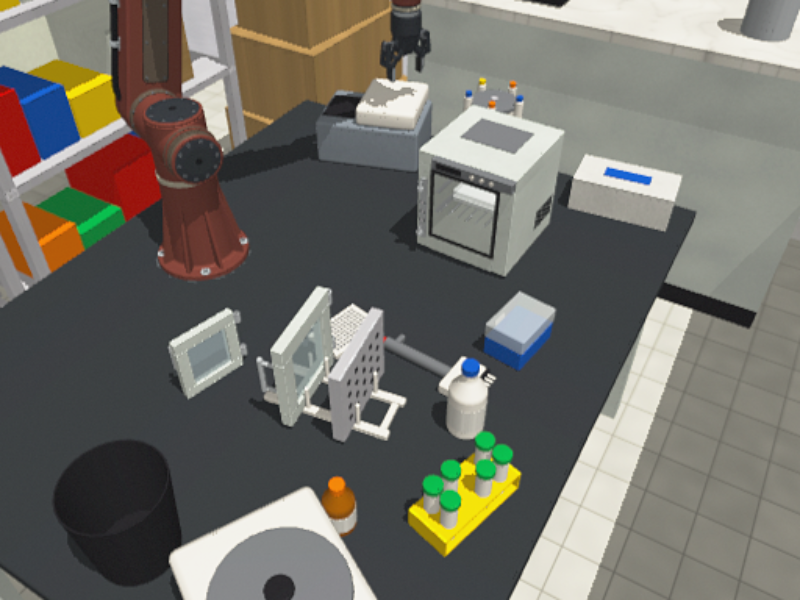

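View pics/top.png

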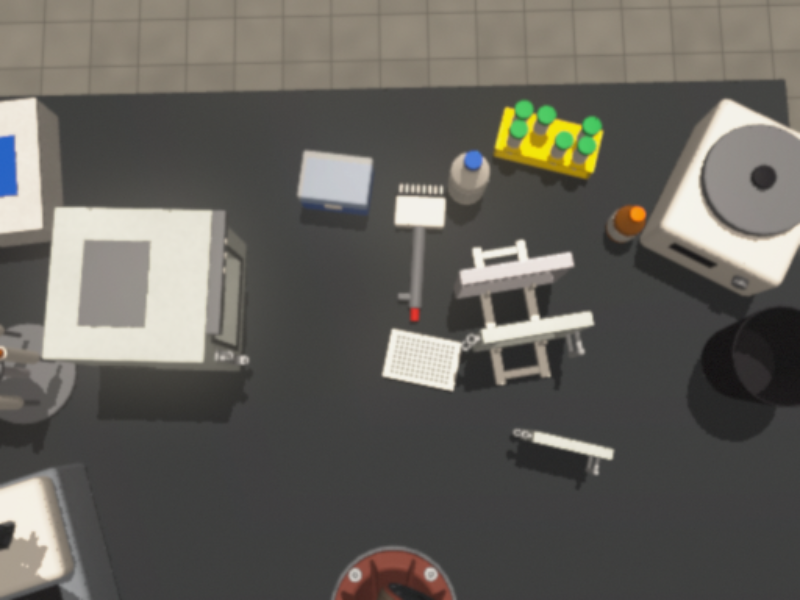

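The scene picture shows the incubator at (490,190) with its hinge strip at (422,200), and the larger door in the near rack slot at (305,355) beside the pan at (357,375). In the top view the hinge brackets are at (243,360). The door's top rail runs from (480,338) to (593,320), with the barrels at (470,341) and the handle at (578,342).

```bash
cat > m.py <<'E'
from h import *
a,b=pickle.load(open("ab.pkl","rb"))
def rect(P,n):
    q=P[:,:2].astype(np.float32); r=cv2.minAreaRect(q*1000); print(n,len(q),np.round(r[0],1),np.round(r[1],1),round(r[2],2),"z",np.median(P[:,2]).round(4)); return r
for n,s in(("scene",a),("top",b)):
    W=cloud(s); v,u=np.mgrid[:384,:512]
    # incubator top
    R=cv2.Rodrigues(np.array(s["rvec"],float))[0]
    m=(abs(W[...,2]-.262)<.008)&(W[...,1]>.2)&(W[...,0]>.25)&(W[...,0]<.8)
    lab=cv2.connectedComponentsWithStats(m.astype(np.uint8))
    k=1+np.argmax(lab[2][1:,4]); rect(W[lab[1]==k],n+" inc top")
    m=(abs(W[...,2]-.202)<.006)&(W[...,1]<.2)&(W[...,0]>.1)
    lab=cv2.connectedComponentsWithStats(m.astype(np.uint8))
    for k in range(1,lab[0]):
        if lab[2][k,4]>60: rect(W[lab[1]==k],n+" z202 %s"%lab[2][k])
    m=(abs(W[...,2]-.0)<.01); print("bench z",np.nanmedian(W[...,2][m]))
    # incubator neighbourhood of hinge
for s in(a,b):
    W=cloud(s)
    m=(W[...,2]>.15)&(W[...,2]<.2)&(W[...,1]>.1)&(W[...,1]<.4)&(W[...,0]>.2)&(W[...,0]<.5); print(m.sum(), np.round(W[m][:40],3).tolist())
E
python3 m.py
```

```text
scene inc top 2813 [538.7 370.4] [269.2 233. ] 87.66 z 0.2612
scene z202 [173 184  37  44 410] 410 [ 470.6 -233.1] [ 24.4 173.8] 8.7 z 0.2009
bench z -0.000892421503322755
top inc top 10730 [536.7 372. ] [262.6 230.6] 87.74 z 0.2628
top z202 [308 199  72  21 657] 657 [ 467.8 -231.8] [ 22.3 172.2] 8.6 z 0.2027
bench z 0.0007825937731877129
223 [[0.424, 0.267, 0.199], [0.454, 0.282, 0.2], [0.456, 0.286, 0.198], [0.454, 0.296, 0.192], [0.424, 0.267, 0.194], [0.426, 0.271, 0.193], [0.432, 0.266, 0.198], [0.434, 0.269, 0.197], [0.44, 0.266, 0.2], [0.443, 0.268, 0.2], [0.453, 0.283, 0.195], [0.454, 0.29, 0.191], [0.456, 0.293, 0.19], [0.457, 0.299, 0.187], [0.455, 0.31, 0.18], [0.457, 0.315, 0.178], [0.425, 0.266, 0.191], [0.43, 0.263, 0.194], [0.433, 0.265, 0.194], [0.436, 0.266, 0.195], [0.439, 0.267, 0.195], [0.443, 0.267, 0.196], [0.448, 0.266, 0.199], [0.453, 0.284, 0.19], [0.45, 0.297, 0.182], [0.455, 0.296, 0.184], [0.454, 0.306, 0.178], [0.456, 0.309, 0.178], [0.457, 0.315, 0.175], [0.455, 0.327, 0.167], [0.458, 0.329, 0.167], [0.458, 0.337, 0.163], [0.423, 0.268, 0.185], [0.427, 0
[... 367 characters left out ...]
 0.264, 0.153], [0.456, 0.262, 0.15], [0.45, 0.265, 0.198], [0.45, 0.263, 0.199], [0.451, 0.263, 0.188], [0.452, 0.263, 0.177], [0.453, 0.263, 0.167], [0.453, 0.263, 0.157], [0.448, 0.266, 0.194], [0.449, 0.266, 0.184], [0.449, 0.266, 0.176], [0.45, 0.266, 0.164], [0.45, 0.263, 0.166], [0.451, 0.263, 0.157], [0.446, 0.267, 0.191], [0.446, 0.267, 0.183], [0.447, 0.266, 0.177], [0.448, 0.266, 0.167], [0.449, 0.266, 0.153], [0.443, 0.267, 0.192], [0.444, 0.266, 0.184], [0.445, 0.268, 0.169], [0.446, 0.267, 0.162], [0.446, 0.267, 0.152], [0.441, 0.266, 0.193], [0.441, 0.265, 0.191], [0.441, 0.262, 0.193], [0.441, 0.262, 0.183], [0.444, 0.267, 0.152], [0.438, 0.265, 0.198], [0.438, 0.263, 0.197]]
```

```bash
python3 - <<'E'
from h import *
s=bot.snapshot("wrist"); print(np.round(s["hand_eye"],4).tolist(), s["camera_matrix"].round(1).tolist())
print(bot.read_tcp_rot(),bot.read_position(),bot.read_width())
pi=np.pi
for yd in(87.7-90,):
  for sg in(90,-90):
    y=np.radians(yd+sg)
    print(sg,[None if q is None else np.round(q,2).tolist() for q in (bot.solve_ik([.431,.149,.30],[pi,0,y]),bot.solve_ik([.431,.149,.22],[pi,0,y]),bot.solve_ik([.4685,-.232,.168],[pi,0,np.radians(8.6+sg)]),bot.solve_ik([.44,.22,.42],[pi,0,y]))])
E
```

```text
[[0.0012, -0.9472, -0.3208, 0.0811], [1.0, 0.0007, 0.0016, 0.0009], [-0.0013, -0.3208, 0.9472, -0.1432], [0.0, 0.0, 0.0, 1.0]] [[332.2, 0.0, 255.0], [0.0, 332.2, 194.9], [0.0, 0.0, 1.0]]
[-3.13966047e+00 -1.83848133e-04  2.81679919e+00] [0.19915158 0.59173188 0.23023431] 1.0042819705805504
90 [[0.18, -0.21, 1.91, -0.0, 1.44, 0.22], [0.18, -0.15, 2.01, -0.0, 1.28, 0.22], [-0.59, 0.06, 1.91, 0.0, 1.17, -0.74], [0.32, -0.16, 1.66, -0.0, 1.65, 0.36]]
-90 [None, None, [-0.59, 0.06, 1.91, -0.0, 1.17, 2.4], None]
```

```bash
cat >> h.py <<'E'
from scipy.spatial.transform import Rotation as Ro
pi=np.pi; YI=np.radians(87.7); OI=[pi,0,YI]
def wrist(name=None):
    p=np.array(bot.read_position()); R=Ro.from_euler("xyz",bot.read_tcp_rot()).as_matrix()
    s=bot.snapshot("wrist"); H=np.array(s["hand_eye"]); s["p"]=p; s["R"]=R
    s["cR"]=R@H[:3,:3]; s["cp"]=p+R@H[:3,3]
    if name: pickle.dump(s,open(name+".pkl","wb")); cv2.imwrite("pics/"+name+".png",s["color"])
    return s
def wcloud(s):
    K=s["camera_matrix"]; z=s["z_map"]; v,u=np.mgrid[:384,:512]
    P=np.stack([(u-K[0,2])/K[0,0]*z,(v-K[1,2])/K[1,1]*z,z],-1)@s["cR"].T+s["cp"]; P[z==0]=np.nan; return P
def ray(s,u,v,z):
    K=s["camera_matrix"]; d=s["cR"]@np.array([(u-K[0,2])/K[0,0],(v-K[1,2])/K[1,1],1]); return s["cp"]+d*(z-s["cp"][2])/d[2]
E
python3 - <<'E'
from h import *
bot.line_to([.199,.592,.40],rate=.4)
bot.goto([.431,.164,.36],OI)
bot.line_to([.431,.164,.245],rate=.25)
s=wrist("w1"); print(bot.read_clock(),s["p"],bot.read_tcp_rot(),bot.read_contact_force())
W=wcloud(s); m=(W[...,2]>.17)&(W[...,2]<.215); print(np.histogram(W[...,2][m],20))
E
```

```text
3.1583 [0.43146971 0.16458132 0.24578406] [ 3.13825752e+00 -8.92032020e-04  1.53142437e+00] [0.67800762 0.30025316 0.11007688]
(array([ 21,  12,  15,  22,  40, 716,  81,  33,  14,  36,  40, 228, 171,
        23,  55,  35,  45,  46,  45,  66]), array([0.17006725, 0.1723109 , 0.17455455, 0.17679821, 0.17904186,
       0.18128551, 0.18352916, 0.18577281, 0.18801646, 0.19026011,
       0.19250377, 0.19474742, 0.19699107, 0.19923472, 0.20147837,
       0.20372202, 0.20596567, 0.20820933, 0.21045298, 0.21269663,
       0.21494028]))
```

View pics/w1.png

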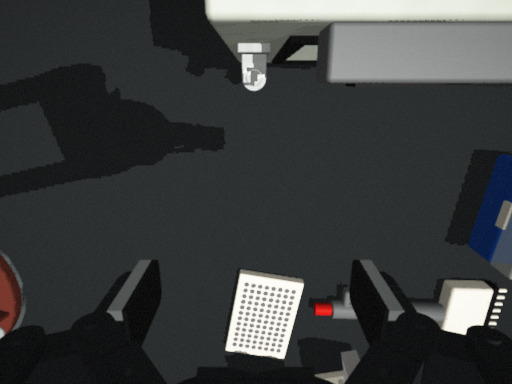

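The wrist view shows the bracket and pin head at about (254,77), with the bracket's round end at row 90. The fascia is the grey block to the right, at columns 318 and above.

```bash
python3 - <<'E'
from h import *
s=pickle.load(open("w1.pkl","rb")); W=wcloud(s)
loc=np.zeros((384,512),bool); loc[35:100,225:285]=1
for lo,hi in((.194,.201),(.179,.186)):
    m=loc&(W[...,2]>lo)&(W[...,2]<hi); P=W[m]; v,u=np.nonzero(m)
    n,l,st,c=cv2.connectedComponentsWithStats(m.astype(np.uint8))
    for k in range(1,n):
        if st[k,4]>15:
            q=W[l==k]; (cx,cy),r=cv2.minEnclosingCircle((q[:,:2]*1e3).astype(np.float32)); print(lo,st[k],q.mean(0).round(4),"circ",round(cx,1),round(cy,1),round(r,1), q.min(0).round(4),q.max(0).round(4))
cv2.imwrite("pics/w1c.png",cv2.resize(s["color"][30:110,215:295],(640,640),interpolation=0)[:600])
E
```

```text
0.194 [225  41  60  11 352] [0.4366 0.266  0.1967] circ 437.0 268.4 15.7 [0.4213 0.2632 0.194 ] [0.4527 0.2692 0.201 ]
0.194 [252  69  11  16  21] [0.4386 0.2516 0.1982] circ 436.6 250.8 4.2 [0.4351 0.2469 0.1969] [0.4404 0.2547 0.1998]
0.179 [240  53  30  37 800] [0.4363 0.2549 0.1826] circ 436.4 255.4 11.6 [0.4285 0.244  0.1798] [0.445 0.264 0.186]
```

View pics/w1c.png

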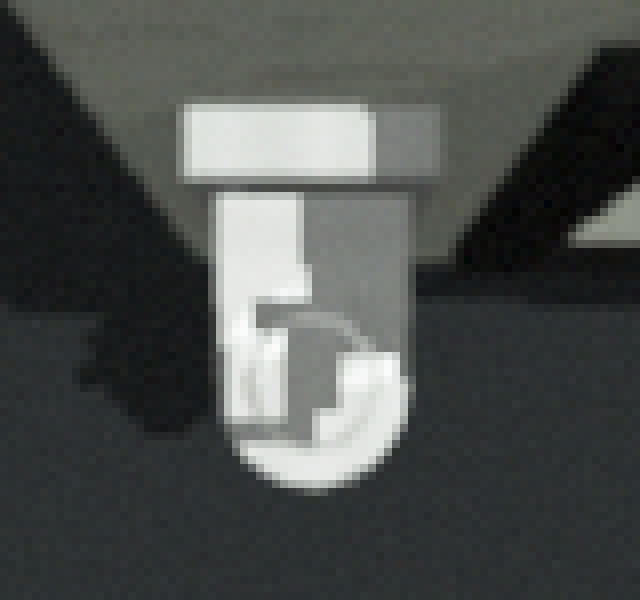

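The crop shows the bracket's sides at crop columns 215 and 412 and its round end at row 490. The pin top circle is centred near (312,375).

```bash
python3 - <<'E'
from h import *
s=pickle.load(open("w1.pkl","rb"))
e=ray(s,253.7,90.75,.182); l=ray(s,241.4,70,.182); r=ray(s,266,70,.182)
x=np.array([np.cos(YI),np.sin(YI)])
print("end",e,"width",np.linalg.norm(l-r),"pin from bracket",e[:2]+.007*x)
print("pin top",ray(s,253.5,76.4,.198), ray(s,250,76.4,.198)-ray(s,257,76.4,.198))
print("tool frame", s["R"].T@(np.r_[e[:2]+.007*x,.182]-s["p"]))
E
```

```text
end [0.43552687 0.24310768 0.182     ] width 0.01435384569172968 pin from bracket [0.43580779 0.25010205]
pin top [0.43575399 0.25085318 0.198     ] [-0.00378779  0.0001435   0.        ]
tool frame [0.08560879 0.00093596 0.06380657]
```

```bash
python3 - <<'E'
from h import *
bot.line_to([.4315,.15,.33],rate=.35)
bot.goto([.4663,-.2172,.30],[pi,0,np.radians(98.6)])
s=wrist("w2"); W=wcloud(s); print(bot.read_clock(),s["p"])
m=(abs(W[...,2]-.202)<.005)
n,l,st,c=cv2.connectedComponentsWithStats(m.astype(np.uint8))
for k in range(1,n):
    if st[k,4]>100:
        q=W[l==k]; r=cv2.minAreaRect((q[:,:2]*1e3).astype(np.float32)); print(st[k],r,np.median(q[:,2]))
E
```

```text
4.9917 [ 0.46630255 -0.21621984  0.29949109]
[ 241  101   31  206 5805] ((470.7374267578125, -230.32095336914062), (22.004714965820312, 170.89002990722656), 8.654806137084961) 0.2023006840986468
```

View pics/w2.png

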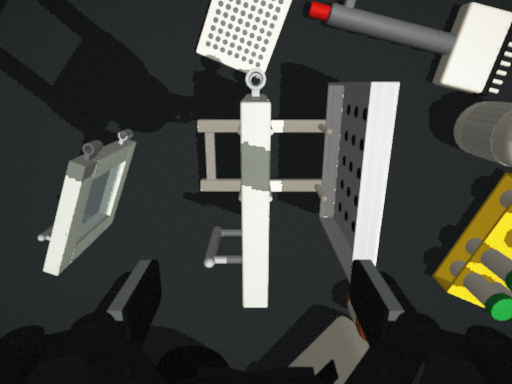

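The door's rail runs vertically at column 256, rows 101–307, with its barrel at (256,80). The pan is to the right at column 335 and above, and the handle to the left at (215,247), so the grasp is clear.

```bash
python3 - <<'E'
from h import *
O=[pi,0,np.radians(98.65)]
bot.line_to([.4684,-.2155,.22],rate=.25,rot=O)
hit=bot.line_to([.4684,-.2155,.166],rate=.10,force_limit=8); print(hit,bot.read_position(),bot.read_contact_force())
if not hit:
    bot.move_gripper(0.0); print(bot.read_width()*85,bot.read_finger_force(),bot.read_contact_force(),bot.read_position())
    p=np.array(bot.read_position())
    print(bot.line_to([p[0],p[1],.166+.095],rate=.12), bot.read_contact_force(),bot.read_moment(),bot.read_width()*85, bot.read_clock())
    s=wrist("w3")
E
```

```text
False [ 0.46895276 -0.21588374  0.16676398] [0.32264054 0.05869881 0.09144826]
20.979345293107055 59.380173683166504 [-0.6661465   0.5618296   2.51981635] [ 0.46848117 -0.21560007  0.16634837]
False [-1.05740116 -0.14617219 -5.30408581] [ 0.07303855 -0.01168697  0.00184923] 21.668827192073497 7.6917
```

View pics/w3.png

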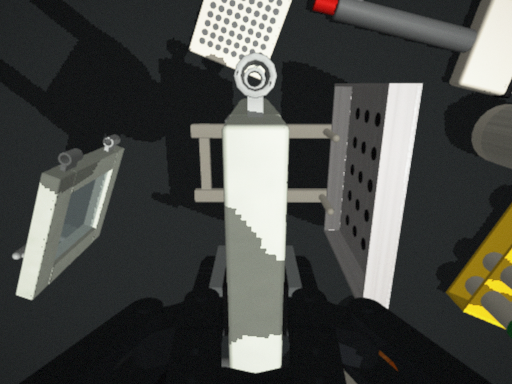

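The door is lifted. The upper barrel ring is at (256,75) and the rail at columns 224–288, rows 124–370, with the lower barrel visible through the bore.

```bash
cat >> h.py <<'E'
def tool(s):
    H=np.array(s["hand_eye"]); K=s["camera_matrix"]; z=s["z_map"]; v,u=np.mgrid[:384,:512]
    P=np.stack([(u-K[0,2])/K[0,0]*z,(v-K[1,2])/K[1,1]*z,z],-1)@H[:3,:3].T+H[:3,3]; P[z==0]=np.nan; return P
def door(s,pr=True):
    T=tool(s); x,y,z=T[...,0],T[...,1],T[...,2]
    m=(abs(y)<.009)&(x>-.07)&(x<.064)&(z<-.025)&(z>-.045)
    q=T[m]; A=np.c_[q[:,:2],np.ones(len(q))]; c=np.linalg.lstsq(A,q[:,2],rcond=None)[0]
    for _ in range(3):
        r=q[:,2]-A@c; g=abs(r)<.002; c=np.linalg.lstsq(A[g],q[g,2],rcond=None)[0]
    m=(x>.07)&(x<.102)&(abs(y)<.014)&(abs(z-(c[2]+c[0]*.086+.022))<.006)
    b=T[m]; (cx,cy),r=cv2.minEnclosingCircle((b[:,:2]*1e3).astype(np.float32))
    if pr: print("rail slope x,y",c[:2].round(4),"top z",c[2].round(4),"n",g.sum(),"| barrel n",m.sum(),"med z",np.median(b[:,2]).round(4),"mean",b.mean(0).round(4),"circ",round(cx,2),round(cy,2),round(r,2))
    return c,m
E
python3 - <<'E'
from h import *
s=pickle.load(open("w3.pkl","rb")); c,m=door(s); print(s["p"])
T=tool(s); v,u=np.nonzero(m); print(u.min(),u.max(),v.min(),v.max())
H=np.array(s["hand_eye"]);K=s["camera_matrix"]
def rt(u,v,z):
    d=H[:3,:3]@np.array([(u-K[0,2])/K[0,0],(v-K[1,2])/K[1,1],1]); return H[:3,3]+d*(z-H[2,3])/d[2]
zt=c[2]+.022+c[0]*.086
print("ring ray", rt((u.min()+u.max())/2,(v.min()+v.max())/2,zt), rt(u.min(),75,zt)-rt(u.max(),75,zt))
# rail edges in tool frame
r=(abs(T[...,2]-c[2])<.003)&(abs(T[...,1])<.02)&(T[...,0]<.075)&(T[...,0]>-.06)
print(cv2.minAreaRect((T[r][:,:2]*1e3).astype(np.float32)), T[r].min(0),T[r].max(0))
E
```

```text
rail slope x,y [-0.0021 -0.0076] top z -0.0361 n 11056 | barrel n 1371 med z -0.0138 mean [ 0.0814  0.0019 -0.0139] circ 79.58 1.65 13.7
[ 0.46764083 -0.2150504   0.25951199]
229 282 52 119
ring ray [ 0.0817767  0.0019081 -0.0142381] [-2.41288760e-05 -1.93525049e-02  0.00000000e+00]
((19.950828552246094, 1.953786849975586), (102.39759826660156, 36.839080810546875), 8.91373348236084) [-0.03185575 -0.01792674 -0.03902411] [ 0.07059312  0.01923403 -0.03306544]
```

```bash
python3 - <<'E'
from h import *
s=pickle.load(open("w3.pkl","rb"))
g=cv2.cvtColor(s["color"],cv2.COLOR_BGR2GRAY)[40:110,215:300]; g=cv2.resize(g,None,fx=4,fy=4,interpolation=cv2.INTER_CUBIC)
for r0,r1 in((70,95),(40,65)):
    C=cv2.HoughCircles(g,cv2.HOUGH_GRADIENT,1.5,10,param1=120,param2=20,minRadius=r0,maxRadius=r1)
    if C is not None: print([(round((c[0]+.5)/4-.5+215,2),round((c[1]+.5)/4-.5+40,2),round(c[2]/4,2)) for c in C[0][:3]])
print(332.2*.008/.1235, 332.2*.00525/.1235)
cv2.imwrite("pics/w3c.png",cv2.resize(g,None,fx=1.7,fy=1.7))
E
```

```text
[(np.float32(256.44), np.float32(74.69), np.float32(22.71)), (np.float32(251.94), np.float32(76.94), np.float32(18.14)), (np.float32(253.81), np.float32(74.69), np.float32(22.71))]
[(np.float32(254.94), np.float32(74.31), np.float32(14.35)), (np.float32(253.44), np.float32(77.69), np.float32(11.84)), (np.float32(256.44), np.float32(77.31), np.float32(12.32))]
21.519028340080972 14.121862348178139
```

View pics/w3c.png

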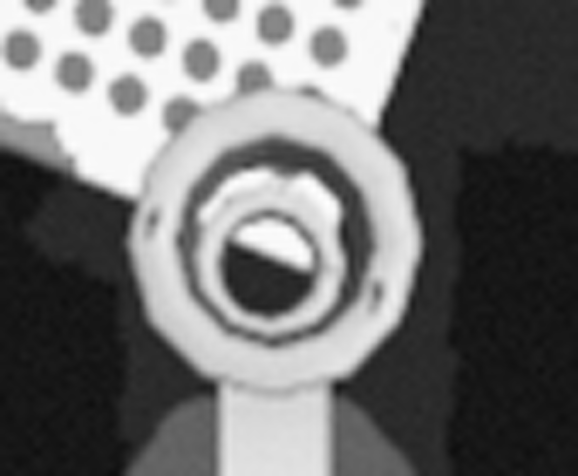

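The crop shows the upper ring centred near (275,238) and the lower barrel's bore near (267,263).

```bash
python3 - <<'E'
from h import *
s=pickle.load(open("w3.pkl","rb")); H=np.array(s["hand_eye"]);K=s["camera_matrix"]
def rt(u,v,z):
    d=H[:3,:3]@np.array([(u-K[0,2])/K[0,0],(v-K[1,2])/K[1,1],1]); return H[:3,3]+d*(z-H[2,3])/d[2]
t=rt(254.9,74.5,-.0142); l=rt(253.8,78.2,-.0142+.118); print(t,l,l-t)
w=pickle.load(open("w1.pkl","rb"))
b=np.array([t[0],t[1],-.0142+.028])
for nm,P in(("pin bracket",[.4358,.2501]),("pin top",[.43575,.25085])):
    R=Ro.from_euler("xyz",OI).as_matrix(); off=(R@b); print(nm,"TCP xy",np.array(P)-off[:2])
print("TCP z home",.182-off[2], "bracket px in tool z for w1: pin tool", w["R"].T@(np.array([.4358,.2504,.198])-w["p"]))
E
```

```text
[ 0.08559061  0.00168273 -0.0142    ] [0.08582514 0.00100079 0.1038    ] [ 0.00023453 -0.00068195  0.118     ]
pin bracket TCP xy [0.43068372 0.16464588]
pin top TCP xy [0.43063372 0.16539588]
TCP z home 0.1958 bracket px in tool z for w1: pin tool [0.08591027 0.00093013 0.04780664]
```

```bash
python3 - <<'E'
from h import *
bot.line_to([.4307,.08,.262],rate=.22,rot=OI)
bot.line_to([.4307,.08,.2165],rate=.12)
h=bot.line_to([.4307,.165,.2165],rate=.07,force_limit=4)
bot.dwell(.2)
print(h,bot.read_position(),bot.read_tcp_rot(),bot.read_contact_force(),bot.read_clock())
s=wrist("w4"); g=s["color"][40:110,215:300]; cv2.imwrite("pics/w4c.png",cv2.resize(g,None,fx=6.8,fy=6.8,interpolation=cv2.INTER_CUBIC)); door(s)
E
```

```text
False [0.43074675 0.16467942 0.21652772] [3.14152602e+00 8.19350354e-05 1.53006966e+00] [ 0.227762   -0.65035309 -5.56757458] 11.3417
rail slope x,y [-0.0022 -0.0088] top z -0.036 n 11025 | barrel n 1374 med z -0.0139 mean [ 0.0817  0.0018 -0.0139] circ 79.66 1.68 13.91
```

View pics/w4c.png

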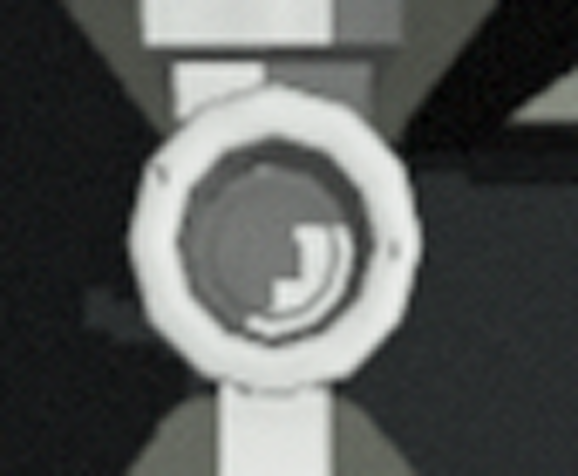

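The upper pin shows through the bore, nearly concentric: its edge spans about columns 205–337, centred near (271,248), where the bore mouth is expected. I'll lower it gently.

```bash
python3 - <<'E'
from h import *
f0=np.array(bot.read_contact_force())
h=bot.line_to([.4307,.165,.2065],rate=.02,force_limit=2.5)
print(h,bot.read_position(),np.array(bot.read_contact_force())-f0,np.array(bot.read_moment()),bot.read_clock())
E
```

```text
False [0.43061177 0.16499245 0.20639768] [ 0.59879293 -1.03094437  0.13423512] [0.11845066 0.02495358 0.00346026] 12.0417
```

```bash
python3 - <<'E'
from h import *
f0=np.array(bot.read_contact_force())
for z in (.203,.200,.1975,.196,.195,.194,.193):
    p=np.array(bot.read_position())
    h=bot.line_to([.4307,.165,z],rate=.015,force_limit=2.5)
    p=np.array(bot.read_position()); print(h,p.round(4),(np.array(bot.read_contact_force())-f0).round(2),bot.read_clock())
    if h: break
s=wrist("w5"); door(s)
E
```

```text
False [0.4306 0.165  0.2028] [-0.74  1.27 -0.41] 12.425
False [0.4306 0.165  0.1998] [-0.27 -0.17 -1.05] 12.775
False [0.4306 0.165  0.1973] [ 0.34  0.44 -0.32] 13.0917
False [0.431  0.1651 0.1962] [-0.1   0.54  0.27] 13.3417
False [0.4311 0.165  0.1959] [-0.49 -1.47  6.64] 13.5917
False [0.4314 0.165  0.1958] [-3.22 -2.02  9.75] 13.8417
False [0.4316 0.1649 0.1957] [-4.11 -3.23 15.24] 14.0917
rail slope x,y [-0.0081 -0.0059] top z -0.0361 n 11031 | barrel n 1390 med z -0.0144 mean [ 0.0818  0.0014 -0.0144] circ 79.64 1.55 13.98
```

Seated: TCP z 0.1958 matches the predicted home height. I'll relax the push, release, and go round to the outer face.

```bash
python3 - <<'E'
from h import *
bot.line_to([.4309,.165,.1962],rate=.02); print(bot.read_position(),bot.read_contact_force())
bot.move_gripper(0.6); bot.dwell(.2); print(bot.read_contact_force(),bot.read_width())
bot.line_to([.4309,.165,.30],rate=.15); bot.dwell(.1)
s=wrist("w6"); W=wcloud(s)
m=(abs(W[...,2]-.232)<.006)&(W[...,1]<.24)&(abs(W[...,0]-.43)<.05); q=W[m]; print(cv2.minAreaRect((q[:,:2]*1e3).astype(np.float32)),np.median(q[:,2]),m.sum(),bot.read_clock())
A=np.c_[q[:,:2],np.ones(len(q))]; print(np.linalg.lstsq(A,q[:,2],rcond=None)[0])
bot.move_gripper(0.0)
print(bot.solve_ik([.37,.10,.30],[pi,0,0]),bot.solve_ik([.585,.23,.207],OI),bot.read_clock())
E
```

```text
[0.43109287 0.16499884 0.19605819] [ 0.24462288  0.02687772 -0.84106814]
[-0.98981798  0.60687774  0.05134095] 0.603238043688055
((432.8354797363281, 148.0782012939453), (171.85179138183594, 22.086824417114258), 87.91707611083984) 0.23068876577710717 7133 16.0417
[-0.0043282   0.01887283  0.22951953]
[ 8.02965191e-02 -3.91302665e-01  2.04986092e+00 -4.44089210e-16
  1.48303440e+00  1.65109285e+00] [ 2.63006166e-01  2.44892625e-01  1.62662269e+00 -4.44089210e-16
  1.27007733e+00  3.03148738e-01] 16.575
```

```bash
cat >> h.py <<'E'
HG=np.array([.4361,.2497])
def pt(psi,off,r=.15,z=.207):
    c,s=np.cos(psi),np.sin(psi); return np.r_[HG+np.array([[c,-s],[s,c]])@np.array([-off,-r]),z]
E
python3 - <<'E'
from h import *
p0=np.radians(-2.1)
bot.goto(pt(p0,.055,z=.30),[pi,0,p0])
bot.line_to(pt(p0,.055),rate=.2); bot.dwell(.1)
f0=np.array(bot.read_contact_force()); print(f0,bot.read_clock())
h=bot.line_to(pt(p0,.020),rate=.05,force_limit=1.5)
print(h,bot.read_position(),pt(p0,.022),np.array(bot.read_contact_force())-f0)
for d in range(5,76,7):
    psi=np.radians(d)
    h=bot.line_to(pt(psi,.022),rate=.07,rot=[pi,0,psi],force_limit=6)
    f=np.array(bot.read_contact_force())-f0
    print(d,h,f.round(2),bot.read_clock())
    if h: break
s=wrist("w7"); cv2.imwrite("pics/w7.png",s["color"])
a=bot.snapshot("scene"); cv2.imwrite("pics/scene2.png",cv2.resize(a["color"][40:220,200:440],(800,600)))
E
```

```text
[-0.16534758  0.8846144   0.70686594] 18.5833
False [0.41039602 0.10052698 0.20674659] [0.40861822 0.1006069  0.207     ] [ 0.32113405 -0.7488621  -1.35650504]
5 False [-0.71 -0.33 -0.67] 19.825
12 False [-0.8  -0.98 -0.69] 20.2417
19 False [ 0.33 -0.41 -0.7 ] 20.6583
26 False [ 1.46 -0.97 -0.57] 21.075
33 False [-0.4  -1.17 -0.41] 21.4917
40 False [ 1.   -1.23 -0.81] 21.9083
47 False [ 0.3  -1.05 -1.23] 22.325
54 False [-0.19 -1.48 -0.26] 22.7417
61 False [ 0.31 -0.45 -0.07] 23.1583
68 False [ 0.13 -0.7  -0.04] 23.575
75 False [1.24 0.18 0.44] 23.9917
```

View pics/scene2.png

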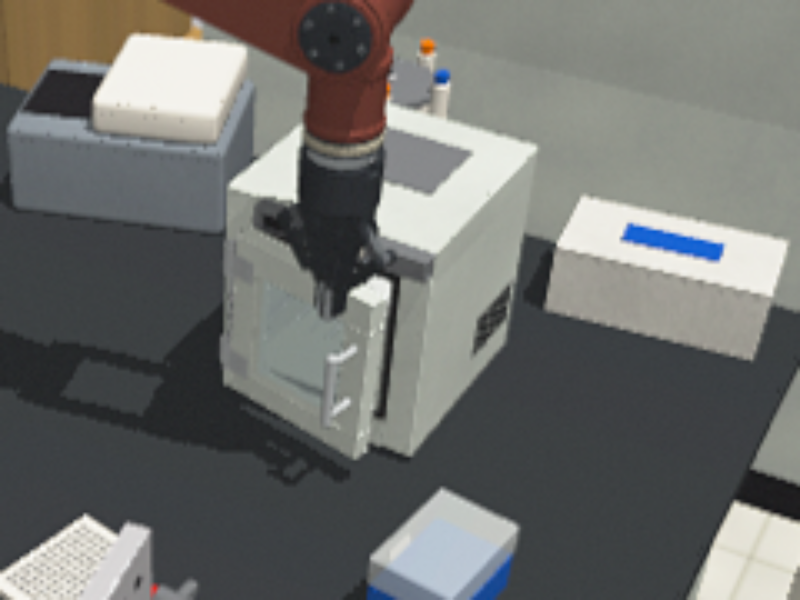

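The door is hung and nearly shut: its free edge is at (365,380), about 13° from the seal, with the finger pushing at (330,300). I'll close the last bit slowly.

```bash
python3 - <<'E'
from h import *
f0=np.array([-.1,.6,.5])
for d in (80,83,85,86.5,87.5,88.5,89.5,90.5,91.5):
    psi=np.radians(d); o=min(d,87.7)
    h=bot.line_to(pt(psi,.022),rate=.025,rot=[pi,0,np.radians(o)],force_limit=4)
    bot.dwell(.1); f=np.mean([bot.read_contact_force() for _ in range(3)],0)-f0
    print(d,h,f.round(2),np.round(bot.read_position(),4),bot.read_clock())
    if h or f[1]<-4: break
s=wrist("w8"); W=wcloud(s); m=(abs(W[...,2]-.231)<.006)&(W[...,1]<.30)&(W[...,0]>.42); q=W[m]
if len(q)>50: print(m.sum(),cv2.minAreaRect((q[:,:2]*1e3).astype(np.float32)))
E
```

```text
80 False [ 0.17 -0.61 -0.04] [0.58  0.202 0.207] 24.8667
83 False [-0.5  -0.57 -0.68] [0.5823 0.2096 0.207 ] 25.4333
85 False [-0.06 -0.85 -0.21] [0.5836 0.2147 0.207 ] 25.8917
86.5 False [ 0.35 -0.   -0.39] [0.5845 0.2186 0.207 ] 26.3
87.5 False [ 0.29 -0.83 -0.26] [0.585  0.2212 0.207 ] 26.6583
88.5 False [ 0.7  -1.15 -0.35] [0.5855 0.2238 0.207 ] 27.0167
89.5 True [-0.3  -0.7   0.42] [0.5847 0.2243 0.2056] 27.325
```

```bash
python3 - <<'E'
from h import *
p=np.array(bot.read_position()); f0=np.array([-.1,.6,.5])
for dy in (.001,.002,.003,.004):
    h=bot.line_to([p[0],p[1]+dy,.207],rate=.01,force_limit=5); bot.dwell(.15)
    f=np.mean([bot.read_contact_force() for _ in range(4)],0)-f0; print(dy,h,f.round(2),np.round(bot.read_position(),4))
    if h or f[1]<-5: break
q=np.array(bot.read_position())
bot.line_to([q[0],q[1]-.07,.21],rate=.08); bot.line_to([q[0]-.05,q[1]-.12,.33],rate=.2)
bot.goto([.43,.02,.42],OI); bot.dwell(.2)
a=bot.snapshot("scene"); b=bot.snapshot("top"); pickle.dump((a,b),open("cd.pkl","wb")); print(bot.read_clock())
cv2.imwrite("pics/fin.png",cv2.resize(a["color"][40:220,200:440],(800,600)))
for s in(a,b):
    W=cloud(s); m=(abs(W[...,2]-.232)<.004)&(W[...,1]<.28)&(W[...,1]>.2)&(W[...,0]>.42)&(W[...,0]<.64); r=W[m]; print(m.sum(),r.mean(0),np.nanmin(r,0),np.nanmax(r,0))
    # outer face plane in scene view
W=cloud(a); m=(W[...,2]>.05)&(W[...,2]<.225)&(W[...,0]>.45)&(W[...,0]<.61)&(W[...,1]<.26)&(W[...,1]>.2); q=W[m]
x=np.array([np.cos(YI),np.sin(YI)]); o=np.array([.5373,.3815]); L=(q[:,:2]-o)@np.c_[x,[-x[1],x[0]]]
k=np.polyfit(L[:,1],L[:,0],1); e=L[:,0]-np.polyval(k,L[:,1]); g=abs(e)<.006; k=np.polyfit(L[g,1],L[g,0],1); print("outer face inc x at y0, slope deg",k[1],np.degrees(np.arctan(k[0])),g.sum())
E
```

```text
0.001 False [ 0.34 -3.22 -2.83] [0.5842 0.2245 0.2064]
0.002 False [-0.53 -6.55 -2.61] [0.5843 0.2245 0.2064]
31.1417
162 [0.51782566 0.24626687 0.23018116] [0.42218565 0.22962743 0.22801034] [0.62516029 0.27265062 0.23587927]
287 [0.51922642 0.24277535 0.23098012] [0.42150702 0.23301155 0.22800139] [0.62027508 0.26868224 0.23599369]
outer face inc x at y0, slope deg -0.14132410886112157 -0.9865767007189503 1173
```

View pics/fin.png

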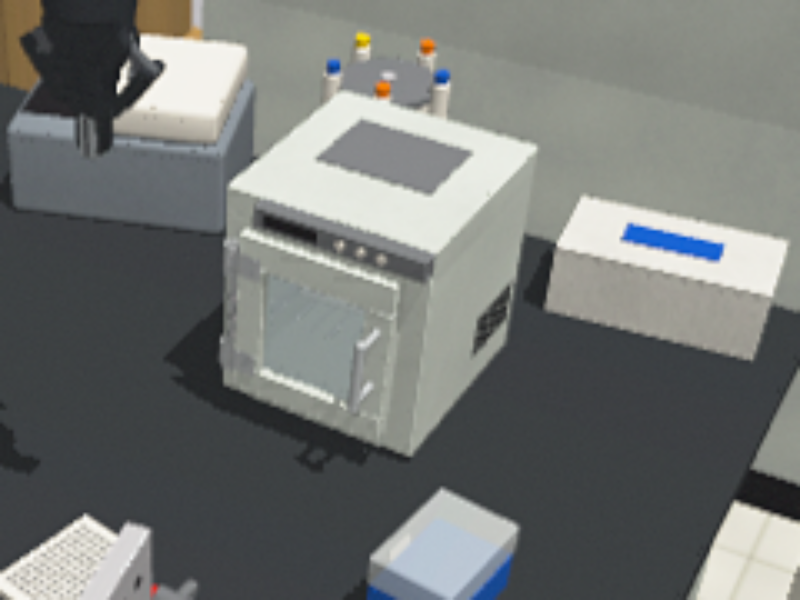

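The final picture shows the door flat under the fascia against the seal, with the handle at (365,370) and the hinges at (230,290). It met a firm stop under a light push, and the robot is clear of it.

```bash
python3 -c "
from h import *
print(bot.sign_off(),bot.read_clock())"
```

```text
the job is handed in; nothing more can be done
the job is handed in; nothing more can be done
```

The door is home on both hinge pins and shut against the seal, the arm is clear, and the job was handed in at about 31 s; while seating it I pressed about 15 N on the hinge seats, more than intended.

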